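Function-test the conveyor's latching stop button and restart the line

ROBOT

A 6-joint arm with a two-finger parallel gripper is mounted at the origin on the work surface; the furniture and walls round the work are solid. World frame = base frame: x ahead of the robot, y to its left, z up, the work surface at z = 0. Lengths are in m, angles in rad, forces in N, time in s.
With the tool pointing down it reaches from about 0.375 to 0.75 m from the base axis. Payload 9 kg.
Tool frame: the origin (TCP) lies midway between the tips of the shut fingers; the grasp point (between the pads) lies 19 mm behind it; z points along the fingers, y is the line along which they close (so a half turn about z gives the same grasp; the last joint's range is limited). The gripper opens to 85 mm and grips with 20 to 120 N. Pads are 22 mm wide; open, the fingers measure 114 mm over their backs; the gripper's body (76 mm by 85 mm) begins 54 mm behind the grasp point. The pads swing forward as they close: fully open they stand 13 mm farther back than shut.
Start: joints at [-1.499, 0.104, 0.097, 1.564, 0, 1.353], TCP at [0.171, -0.575, 0.231] pointing down, gripper open.
Joint ranges: [-2.99, 2.99], [-0.84, 1.86], [-1.1, 1.16], [-1.84, 2.11], [-1.51, 1.56], [-3.14, 3.14]. Speed limits (rad/s): [2.22, 2.22, 2.57, 3.14, 3.14, 3.14].

INTERFACE

Orientations are given as [roll, pitch, yaw] about the fixed x, y, z axes, in that order (R = Rz(yaw) Ry(pitch) Rx(roll)).
In Python, from workcell import ctrl, eyes gives the robot as it stands.
- The arm moves only by the shell command python3 -m creep 'ROWS'. ROWS is JSON, a list of rows, each a list of 7 numbers: the turn, a rotation vector about the tool's x, y, z in units of 5 degrees (1.0 is 5 degrees), then the shift along the tool's x, y, z in units of 40 mm (1.0 is 40 mm), then the opening, from 0 (shut) to 1 (fully open). In form: [[wx, wy, wz, x, y, z, grip], ...]. A call has 1 to 10 rows; each row shifts and turns the commanded pose from where the row before left it, along the tool's axes as they then stand; what a row does not reach is not made up. A row lasts 1/10 s, in which the tool goes at most 50 mm and 8.59 degrees, less where a joint would pass 70% of its speed; a pose out of reach is approached as far as the arm can. A call is refused whole if a number of a shift passes 1 or a number of a turn 1, either way. A call with a gripper value outside its range is refused whole. The fingers move at their own pace and stop on an object; the grip force is fixed at half the most. Time passes only in rows, so rows that do not move let the fingers close. It gives the time, the measured TCP pose, the force, the opening and the grip force at its end, in the units of the state.
- ctrl.state(): the state, without advancing time (a new reading comes with each control period).
- eyes.grab_frame(name): name is "side" or "top" or "wrist"; returns a dict with "frame" (480x640x3 uint8, red, green, blue), "z_map" (480x640 float32, m along the optical axis (not along the pixel's ray), 0 where there is no reading), "mtx" (3x3 intrinsics, pixels), "dist_coeffs" ([k1, k2, p1, p2, k3] as OpenCV has them; the pictures are not rectified), "camera_from_world" (4x4, takes a point from world to camera coordinates); the wrist camera has in their place "mount" (4x4, takes a point from camera to tool coordinates, whose origin is the TCP and whose axes are the flange's). Camera axes: x right, y down, z forward; pixel columns grow to the right and rows downward; lengths in m; the calibration is good to about 2 mm. A picture is of the moment at which its call begins: read the wrist's pose just before it.
- ctrl.close_job(): hands the job in; it is judged then, once.
The state is a dict: "t": time; "joint_positions": joint angles; "joint_vel": joint speeds; "effort": joint torques, N m; "ee_pos": TCP position; "eef_rot": TCP orientation; "force": force on the tool from outside, world axes, zero at the start; "torque": the same for the moment, N m; "opening": finger opening in m; "gripper_force": force on a finger pad.
Only numpy, scipy, OpenCV 4.12 (cv2) and the standard library are available. Lean on these libraries where they do the work, as an engineer would, in place of code of your own. Each camera call takes 0.05 s, during which the arm holds its last target. There are 200 camera calls.

TASK

Test the conveyor's emergency stop and start the line again, using closed fingertips only: press the big mushroom button on the square box down until it latches, and take the fingers right off it so that it is seen to stay down by itself. Then push its raised grip bar round clockwise from one side, without taking the bar between the fingers, until the button springs back up, and after that press the plain round start button on the longer box fully in and let it come out again. Grip and lift nothing, and leave the speed knob next to the start button and the loose things on the bench as they are.

Things in the scene. Friction and masses are not known exactly. Their poses are not given: they have to be found in the camera images.
- stop_box: The stop station: a fixed square grey metal box, 90 x 90 x 58 mm high, screwed to the bench, a short cable at its back (+x) side, with one mushroom button in the middle of its top, on a dark round collar. Origin: centre of the underside, on the bench; z up. The button's axis is the box's own vertical z axis through the origin. The box may be turned up to 0.5 rad.
- bar_top (a point): Middle of the top of the mushroom button's grip bar; moves and turns with the button. Round cap 60 mm across, underside 79 mm and upper face 92 mm above the bench when out. An upright bar 11 mm wide, 55 mm long (round ends), 18 mm tall stands across the cap, its top 110 mm above the bench when out, 101 mm when latched. y axis along the bar, z up. Press here, straight down.
- bar_left (a point): Point on top of the grip bar, 20 mm from its middle along the bar's +y (robot's left, button not turned). To turn clockwise, as the two arrows on the cap show, push this end away from the robot (from the bar's -x side), fingertips 8 mm below the latched bar's top: they bear on the bar and leave the cap room to spring up.
- bar_right (a point): Point on top of the grip bar, 20 mm from its middle along the bar's -y (robot's right). Pushed towards the robot from the far side, this end turns the button clockwise just as well.
- stop_press (a joint): How far the mushroom button is pressed in, m: 0 out, 0.010 at its lower stop. Sprung: the push grows from 2.5 N to about 6.5 N. Just short of the lower stop (from about 8.7 mm on) an inner pawl snaps over, and the button let go then stays latched at 0.0085. Pressed less than that it comes out again; so press to the lower stop.
- stop_head (a joint): How far the mushroom button is turned clockwise (seen from above), rad: 0 at rest, 0.9 at its stop. A weak spring (0.02 to 0.05 N m) turns it back to 0. A latched button comes free at about 0.6 rad (0.7 at most) and springs up 8.5 mm.
- run_box: The run station: a fixed, longer grey metal box, 90 x 150 x 48 mm high (the 150 mm along its own y), screwed to the bench. On its top a plain push button at y = +38 mm (robot's left) and a fluted speed knob at y = -38 mm. Origin: centre of the underside, on the bench; z up. The box may be turned up to 0.5 rad.
- start_top (a point): Middle of the top face of the start button: a plain round button 31 mm across that stands 10 mm out of its metal collar (collar 43 mm across), top 63.5 mm above the bench. Press here, straight down.
- start_button (a joint): How far the start button is pressed in, m: 0 out, 0.006 fully in. Sprung, 2 N rising to about 4.5 N; it does not latch.
- knob_mark (a point): Outer end of the white pointer line on top of the speed knob: 16.5 mm from the knob's axis, on its top, 64 mm above the bench. The knob (39 mm across, 16 mm tall) turns freely with light friction and must stay as it is set.
- sanding_block_mid (a point): Middle of a sanding block lying flat, 58 x 91 x 34 mm high, loose.
- nut_driver_mid (a point): Middle of a nut driver lying on the bench, 26 x 150 x 25 mm, loose.
- screw_jar_mid (a point): Middle (half-way up) of a standing jar with screw cap, 50 mm across, 66 mm tall, loose.
- dropper_bottle_mid (a point): Middle (half-way up) of a standing dropper bottle, 34 mm across, 102 mm tall, loose.

How it is judged:
On the way, in this order (a step that is already met when the one before it is completed fails the run):
1. the mushroom button is down and latched, with the fingers off the stop station (value of joint stop_press above 0.007 m and contact force between the fingers and stop_box below 0.2 N), for 0.2 s.
2. the mushroom button has been turned free and is fully out again (value of joint stop_press below 0.0015 m), for 0.2 s.
3. the start button is pressed fully in (value of joint start_button above 0.0045 m), for 0.1 s.
At the end, for the whole second after the job is handed in: The mushroom button is out (within 1.5 mm) and turned back to rest (within 0.1 rad), the start button is out (within 1.5 mm), the speed knob's mark is within 5 mm and every loose thing within 15 mm of where it was (value of joint each of stop_press, start_button below 0.0015 m and value of joint stop_head below 0.1 rad and distance of knob_mark from where it was at the start of the episode below 0.005 m and distance of each of sanding_block_mid, nut_driver_mid, screw_jar_mid, dropper_bottle_mid from where it was at the start of the episode below 0.015 m); the robot touches nothing.
It fails at once if the grip bar of the mushroom button is taken between the fingers ((horizontal distance between the grasp point and bar_top below 0.009 m and z of the grasp point in the frame of bar_top below 0.011 m) or (horizontal distance between the grasp point and bar_left below 0.009 m and z of the grasp point in the frame of bar_left below 0.011 m) or (horizontal distance between the grasp point and bar_right below 0.009 m and z of the grasp point in the frame of bar_right below 0.011 m)).
It fails at once if the start button is taken between the fingers (horizontal distance between the grasp point and start_top below 0.009 m and z of the grasp point in the frame of start_top below 0.011 m).
It fails at once if the start button is pressed (3 mm or more) while the mushroom button is still down (value of joint each of start_button, stop_press above 0.003 m).
It fails at once if the speed knob is turned (its mark moves 5 mm) (distance of knob_mark from where it was at the start of the episode above 0.005 m).
It fails at once if a loose thing (sanding block, nut driver, jar, dropper bottle) is lifted or moved by more than 15 mm (distance of any of sanding_block_mid, nut_driver_mid, screw_jar_mid, dropper_bottle_mid from where it was at the start of the episode above 0.015 m).
It also fails if it takes over 45 s, if anything falls off the work surface, if the arm or the gripper's body presses on something with over 40 N, if the wrist force passes 120 N, or if a joint passes its speed limit or range.

## Working session

There is one attempt and no reset: what is moved stays moved. The work goes in short steps, Python scripts to look and compute and a shell command to move; the robot and the scene stay as the last step left them, time stands still between calls to the robot, and variables do not carry over. Pictures are saved under pics/ and viewed, at most 10 in all, crops included, and the job is handed in when it is done.

```bash
ls; mkdir -p pics
python3 - <<'E'
from workcell import ctrl, eyes
import cv2,numpy as np,pickle
s=ctrl.state();print(s)
d={}
for n in ("top","side"):
    f=eyes.grab_frame(n);d[n]=f
    cv2.imwrite(f"pics/{n}0.png",f["frame"][:,:,::-1]);print(n,f["mtx"],f["dist_coeffs"],f["camera_from_world"])
pickle.dump(d,open("f0.pkl","wb"))
E
```

```text
pics
{'t': 0.0, 'joint_positions': array([-1.49869050e+00,  1.04730441e-01,  9.64829698e-02,  1.56391174e+00,
        2.13133939e-05,  1.35307686e+00]), 'joint_vel': array([-9.21047654e-05, -5.72972590e-04, -1.08190711e-03, -1.98021190e-05,
       -1.58950056e-03, -1.11085165e-03]), 'effort': array([-1.77716756e-03, -5.56933200e+01,  5.03646863e+01,  1.71305059e-02,
       -5.67239240e-04, -7.79175934e-06]), 'ee_pos': array([ 0.17145061, -0.57463489,  0.23051164]), 'eef_rot': array([-3.14026655e+00, -3.15197035e-04,  2.89825077e-01]), 'force': array([0.75669489, 0.03457139, 0.84270019]), 'torque': array([-0.01405446, -0.02789515, -0.01928677]), 'gripper_force': 0.0, 'opening': 0.08498276012530517}
top [[557.68461656   0.         308.36037631]
 [  0.         557.68461656 242.93198191]
 [  0.           0.           1.        ]] [0.01723939 0.         0.         0.         0.        ] [[-0.00420964 -0.99921938  0.03928001 -0.07787886]
 [-0.98392021 -0.00287513 -0.1785854   0.47829156]
 [ 0.17855893 -0.03940018 -0.98314004  1.30244104]
 [ 0.          0.          0.          1.        ]]
side [[566.32261726   0.         304.21405615]
 [  0.         566.32261726 243.76531487]
 [  0.           0.           1.        ]] [-0.08269615  0.          0.          0.          0.        ] [[-0.95534837 -0.29546119 -0.00348959  0.41145745]
 [-0.15873957  0.52316004 -0.83732032  0.18114076]
 [ 0.24922127 -0.79937867 -0.54670147  0.89313413]
 [ 0.          0.          0.          1.        ]]
```

View pics/top0.png

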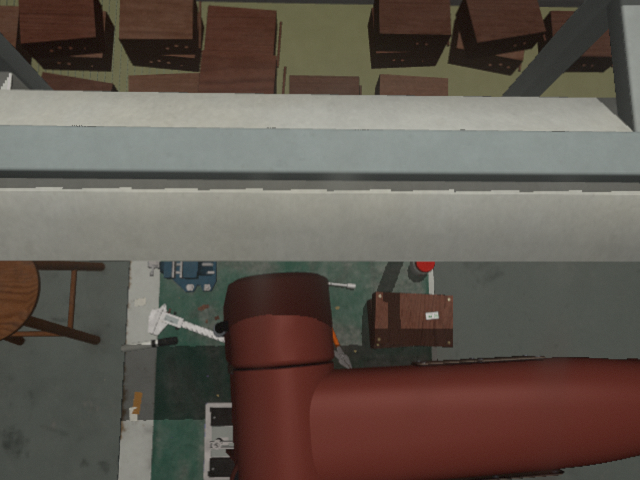

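View pics/side0.png

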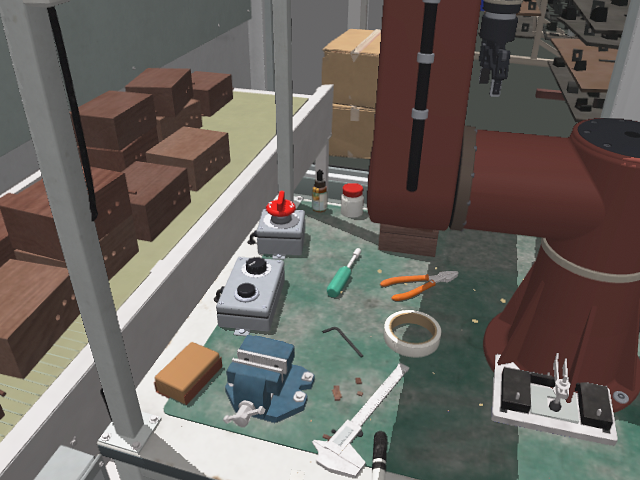

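The top view is mostly blocked by a beam, so the boxes are hidden there. The side view shows the red mushroom at (281,205), the start button at about (246,290), the knob at (257,265), the bottle at (320,190), the jar at (352,200), the driver at (343,275) and the block at (188,372). Next I'll compute positions from the side view.

```bash
cat > h.py <<'E'
import cv2,numpy as np
def rays(f,uv):
    p=cv2.undistortPoints(np.float64(uv).reshape(-1,1,2),f["mtx"],f["dist_coeffs"]).reshape(-1,2)
    return np.c_[p,np.ones(len(p))]
def c2w(f): return np.linalg.inv(f["camera_from_world"])
def depthpts(f,uv,T=None):
    T=c2w(f) if T is None else T
    uv=np.int32(uv).reshape(-1,2); z=f["z_map"][uv[:,1],uv[:,0]]
    P=rays(f,uv)*z[:,None]; return P@T[:3,:3].T+T[:3,3]
def plane(f,uv,h,T=None):
    T=c2w(f) if T is None else T
    d=rays(f,uv)@T[:3,:3].T; o=T[:3,3]
    return o+d*((h-o[2])/d[:,2])[:,None]
E
python3 - <<'E'
import pickle,cv2,numpy as np
from h import *
np.set_printoptions(precision=4,suppress=True)
d=pickle.load(open("f0.pkl","rb"))
f=d["side"]
L=dict(cap=(281,212),bar=(281,197),start=(246,288),knob=(257,263),bottle=(320,185),jar=(352,187),driver=(343,275),block=(188,365),vise=(262,350),postbase=(285,180),rail=(240,150),post2=(60,150))
for k,v in L.items(): print(k,depthpts(f,[v])[0])
print(plane(f,[(246,288)],.0635),plane(f,[(281,192)],.110))
t=d["top"]
for v in [(300,150),(300,110),(300,230),(300,252),(280,300),(410,320),(30,60),(570,50)]: print(v,depthpts(t,[v])[0])
cv2.imwrite("pics/crop.png",cv2.resize(f["frame"][170:340,200:370,::-1],None,fx=3.5,fy=3.5,interpolation=2))
E
```

```text
cap [ 0.5279 -0.1619  0.0892]
bar [ 0.5357 -0.186   0.1087]
start [0.5166 0.0514 0.0621]
knob [ 0.5235 -0.0179  0.0652]
bottle [ 0.4988 -0.3393  0.0652]
jar [ 0.4287 -0.3503  0.0653]
driver [ 0.3819 -0.0847  0.0222]
block [0.5446 0.2171 0.0331]
vise [0.4267 0.2097 0.0906]
postbase [ 0.5821 -0.3434  0.0635]
rail [ 0.748  -0.4768  0.0599]
post2 [0.5693 0.3377 0.4265]
[[0.5158 0.0531 0.0635]] [[ 0.5418 -0.2035  0.11  ]]
(300, 150) [ 0.3996 -0.0364  0.918 ]
(300, 110) [ 0.4569 -0.0377  0.8695]
(300, 230) [ 0.3407 -0.0376  0.868 ]
(300, 252) [ 0.3231 -0.038   0.8509]
(280, 300) [ 0.2897 -0.0177  0.7006]
(410, 320) [ 0.2898 -0.3007  0.1253]
(30, 60) [0.9278 0.6042 0.0692]
(570, 50) [ 0.5709 -0.3515  0.7845]
```

View pics/crop.png

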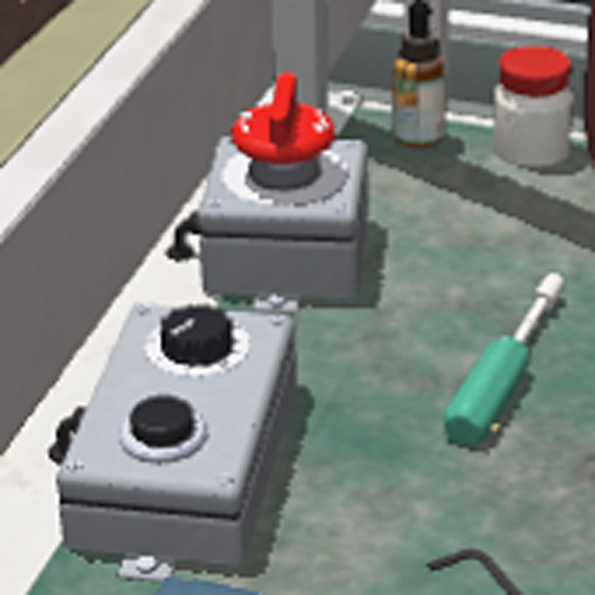

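The crop shows the mushroom with its bar roughly along x in the image, the knob (with white pointer) nearest the stop box, and the start button nearer the camera. Next I'll fit positions from the depth points.

```bash
cat > m.py <<'E'
import pickle,cv2,numpy as np
from h import *
from scipy.optimize import least_squares
np.set_printoptions(precision=4,suppress=True)
def measure(f,T=None):
    v,u=np.mgrid[0:480,0:640]; uv=np.c_[u.ravel(),v.ravel()]
    P=depthpts(f,uv,T); ok=f["z_map"].ravel()>0
    I=f["frame"].reshape(-1,3).astype(int)
    near=ok&(P[:,0]>.4)&(P[:,0]<.68)&(P[:,1]<.2)&(P[:,1]>-.3)&(P[:,2]<.13)
    red=near&(I[:,0]>1.8*I[:,1]+20)&(I[:,0]>1.8*I[:,2]+20)&(P[:,1]<-.08)
    def circ(Q):
        hull=cv2.convexHull(np.float32(Q[:,:2])).reshape(-1,2)
        r=least_squares(lambda p:np.hypot(*(hull-p[:2]).T)-p[2],[*Q[:,:2].mean(0),.025],loss='soft_l1',f_scale=.002); return r.x
    cap=P[red&(P[:,2]>.082-.009*0)&(P[:,2]<.0955)]
    print("cap n,circle",len(cap),circ(cap),"zmed",np.median(cap[:,2]))
    bar=P[red&(P[:,2]>.104)]
    if len(bar)>5: print("bar n",len(bar),"rect",cv2.minAreaRect(np.float32(bar[:,:2]*1000)),"zmax",bar[:,2].max(),"mean",bar.mean(0))
    for nm,h,ys in (("stopbox",.058,(-.3,-.085)),("runbox",.048,(-.085,.15))):
        m=near&(abs(P[:,2]-h)<.004)&(P[:,1]>ys[0])&(P[:,1]<ys[1])&(P[:,0]>.45)&(P[:,0]<.62)
        print(nm,m.sum(),cv2.minAreaRect(np.float32(P[m][:,:2]*1000)),np.median(P[m][:,2]))
    dark=near&(I.max(1)<70)&(P[:,2]>.058)&(P[:,2]<.07)
    for nm,ys in (("start",(.025,.09)),("knob",(-.06,.015))):
        Q=P[dark&(P[:,1]>ys[0])&(P[:,1]<ys[1])]
        if len(Q)>5: print(nm,len(Q),circ(Q),Q[:,:2].mean(0),np.median(Q[:,2]))
E
python3 - <<'E'
import pickle
from m import *
measure(pickle.load(open("f0.pkl","rb"))["side"])
E
```

```text
cap n,circle 300 [ 0.5371 -0.1825  0.0288] zmed 0.09043206627479544
bar n 80 rect ((536.612060546875, -184.3497314453125), (10.660354614257812, 53.347450256347656), 13.841314315795898) zmax 0.11135667826505746 mean [ 0.5354 -0.1811  0.1084]
stopbox 716 ((536.62255859375, -184.8684844970703), (89.28411102294922, 89.60301971435547), 13.7442626953125) 0.05750958906170672
runbox 2060 ((522.5535888671875, 12.723274230957031), (89.44003295898438, 153.62075805664062), 8.708757400512695) 0.04736130530863153
start 149 [0.5165 0.0527 0.0137] [0.5161 0.0539] 0.06214413852899214
knob 163 [ 0.5284 -0.0222  0.0169] [ 0.5262 -0.0207] 0.062188345880222706
```

Stop axis is ≈ (0.5366, −0.1845) with yaw 13.8°, and the fitted sizes (10.7 × 53 mm bar, 89 mm box) match the given ones. Start button is ≈ (0.5166, 0.051). I'll swing inwards clear of the post, with the fingers shut.

```bash
cat > d.py <<'E'
import sys,numpy as np
from scipy.spatial.transform import Rotation as R
from workcell import ctrl
np.set_printoptions(precision=4,suppress=True)
s=ctrl.state();r=R.from_euler('xyz',s["eef_rot"])
print("t",s["t"],"p",s["ee_pos"],"yaw",s["eef_rot"],"F",s["force"],"q",s["joint_positions"][[0,5]],"open",s["opening"])
for a in sys.argv[1:]:
    x,y,z,yaw=map(float,a.split(','))
    g=R.from_euler('xyz',[np.pi,0,yaw])
    print(a,"units: shift",r.inv().apply(np.array([x,y,z])-s["ee_pos"])/.04,"turn",(r.inv()*g).as_rotvec()/np.radians(5))
E
python3 -m creep '[[0,0,0,0.685,-0.643,0,0],[0,0,0,0.685,-0.643,0,0],[0,0,0,0.685,-0.643,0,0],[0,0,0,0.685,-0.643,0,0],[0,0,0,0.685,-0.643,0,0],[0,0,0,0.685,-0.643,0,0],[0,0,0,0.685,-0.643,0,0],[0,0,0,0.685,-0.643,0,0],[0,0,0,0.685,-0.643,0,0],[0,0,0,0.685,-0.643,0,0]]'
python3 -m creep '[[0,0,-1,0,0,0,0],[0,0,-1,0,0,0,0],[0,0,-1,0,0,0,0],[0,0,-1,0,0,0,0],[0,0,-1,0,0,0,0],[0,0,-1,0,0,0,0],[0,0,-1,0,0,0,0],[0,0,-1,0,0,0,0],[0,0,-1,0,0,0,0]]'
python3 -m creep '[[0,0,-1,0,0,0,0],[0,0,-1,0,0,0,0],[0,0,-1,0,0,0,0],[0,0,-1,0,0,0,0],[0,0,-1,0,0,0,0],[0,0,-1,0,0,0,0],[0,0,-1,0,0,0,0],[0,0,-1,0,0,0,0],[0,0,0,0,0,0,0]]'
python3 d.py 0.5366,-0.1845,0.20,1.811 0.5366,-0.1845,0.13,1.811
```

```text
t: 1.1
ee_pos: [0.361, -0.2488, 0.2311]
eef_rot: [-3.142, 0.0, 0.29]
force: [0.4, -0.8, 0.5]
opening: 0.0001
gripper_force: 0.0
t: 2.0
ee_pos: [0.3604, -0.2501, 0.231]
eef_rot: [-3.141, -0.0, 1.079]
force: [0.1, 0.1, 0.4]
opening: 0.0
gripper_force: 0.0
t: 2.9
ee_pos: [0.3605, -0.2501, 0.231]
eef_rot: [-3.141, -0.0, 1.775]
force: [0.9, -0.5, 0.2]
opening: -0.0001
gripper_force: 0.0
t 2.9 p [ 0.3605 -0.2501  0.231 ] yaw [-3.1414 -0.0004  1.7746] F [ 0.9113 -0.4706  0.2022] q [-0.9064  0.4606] open -5.791343188561178e-05
0.5366,-0.1845,0.20,1.811 units: shift [0.7148 4.6447 0.775 ] turn [-0.0025 -0.0041 -0.4175]
0.5366,-0.1845,0.13,1.811 units: shift [0.7141 4.6451 2.525 ] turn [-0.0025 -0.0041 -0.4175]
```

```bash
python3 -m creep '[[0,0,-0.42,0.09,0.58,0.19,0],[0,0,0,0.09,0.58,0.19,0],[0,0,0,0.09,0.58,0.19,0],[0,0,0,0.09,0.58,0.19,0],[0,0,0,0.09,0.58,0.19,0],[0,0,0,0.09,0.58,0.19,0],[0,0,0,0.09,0.58,0.19,0],[0,0,0,0.09,0.58,0.19,0],[0,0,0,0,0,0,0]]'
python3 d.py 0.5366,-0.1845,0.112,1.811
python3 - <<'E'
import pickle
from m import *
from workcell import ctrl,eyes
from scipy.spatial.transform import Rotation as R
s=ctrl.state();f=eyes.grab_frame("wrist");g=eyes.grab_frame("side")
W=np.eye(4);W[:3,:3]=R.from_euler('xyz',s["eef_rot"]).as_matrix();W[:3,3]=s["ee_pos"]
pickle.dump((s,f,g),open("f1.pkl","wb"))
print(f["mount"])
a=f["frame"][:,:,::-1];b=g["frame"][130:370,150:470,::-1]
cv2.imwrite("pics/w1.png",np.hstack([cv2.resize(a,(400,300)),cv2.resize(b,(400,300))]))
try: measure(f,W@f["mount"])
except Exception as e: print(e)
E
```

```text
t: 3.8
ee_pos: [0.5353, -0.1776, 0.1687]
eef_rot: [-3.14, -0.002, 1.809]
force: [-0.5, 0.9, -0.1]
opening: -0.0003
gripper_force: 0.0
t 3.8 p [ 0.5353 -0.1776  0.1687] yaw [-3.1403 -0.0018  1.8091] F [-0.4853  0.9222 -0.0942] q [-0.5525  0.78  ] open -0.0003191938583138775
0.5366,-0.1845,0.112,1.811 units: shift [-0.1775 -0.0067  1.4162] turn [-0.0143 -0.0211 -0.0215]
[[ 0.0009 -0.9657 -0.2595  0.0652]
 [ 1.      0.001  -0.0004  0.0003]
 [ 0.0007 -0.2595  0.9657 -0.1432]
 [ 0.      0.      0.      1.    ]]
cap n,circle 3844 [ 0.5382 -0.1881  0.0291] zmed 0.09231802927079828
bar n 919 rect ((535.9315185546875, -177.03128051757812), (10.973836898803711, 30.876628875732422), 12.78821849822998) zmax 0.11271290962115296 mean [ 0.5358 -0.1765  0.11  ]
stopbox 7558 ((538.4617919921875, -188.1861114501953), (89.80775451660156, 89.06778717041016), 12.644989967346191) 0.058547939800020626
runbox 7688 ((531.82421875, -39.676361083984375), (90.40616607666016, 49.43119430541992), 9.474054336547852) 0.04855550196038394
knob 1497 [ 0.5296 -0.0292  0.0177] [ 0.5304 -0.0334] 0.06364525002566027
```

View pics/w1.png

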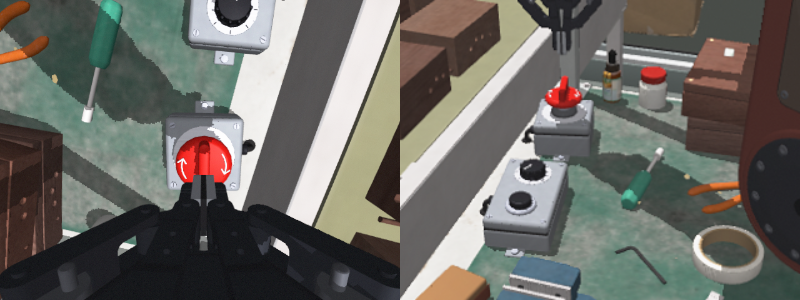

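The wrist view shows the mushroom directly below the shut fingertips at about (203,155) and the bar under the tips. The side view confirms it. The wrist fit of the box (0.5385, −0.188) agrees within 4 mm, so I'll use the mean (0.5376, −0.1868) and go down in steps, watching the force.

```bash
python3 -m creep '[[0,0,0,-0.08,0,0.33,0],[0,0,0,-0.08,0,0.33,0],[0,0,0,-0.08,0,0.33,0],[0,0,0,0,0,0.33,0],[0,0,0,0,0,0,0]]'
python3 -m creep '[[0,0,0,0,0,0.1,0],[0,0,0,0,0,0.1,0],[0,0,0,0,0,0,0]]'
python3 -m creep '[[0,0,0,0,0,0.08,0],[0,0,0,0,0,0.08,0],[0,0,0,0,0,0.06,0],[0,0,0,0,0,0,0]]'; python3 d.py 0.5376,-0.1868,0.1,1.805
```

```text
t: 4.4
ee_pos: [0.5351, -0.1879, 0.1148]
eef_rot: [-3.139, -0.003, 1.809]
force: [-0.1, -0.3, -0.4]
opening: 0.0002
gripper_force: 0.0
t: 4.7
ee_pos: [0.5369, -0.1885, 0.1098]
eef_rot: [3.141, 0.001, 1.81]
force: [-0.5, -0.5, 1.6]
opening: -0.0001
gripper_force: 1.0
t: 5.1
ee_pos: [0.5372, -0.1888, 0.1017]
eef_rot: [3.141, 0.001, 1.81]
force: [0.5, 0.2, 5.2]
opening: 0.0002
gripper_force: 2.6
t 5.1 p [ 0.5372 -0.1888  0.1017] yaw [3.1406 0.0013 1.81  ] F [0.4502 0.1529 5.1512] q [-0.5675  0.7641] open 0.00015415776743617131
0.5376,-0.1868,0.1,1.805 units: shift [0.0453 0.0222 0.0413] turn [0.0118 0.0154 0.0571]
```

```bash
python3 -m creep '[[0,0,0,0,0,0.06,0],[0,0,0,0,0,0.03,0],[0,0,0,0,0,0,0]]'
```

```text
t: 5.4
ee_pos: [0.5374, -0.1889, 0.0998]
eef_rot: [3.14, 0.002, 1.81]
force: [-4.6, 2.4, 15.1]
opening: 0.0
gripper_force: 8.4
```

```bash
python3 -m creep '[[0,0,0,0,0,-0.2,0],[0,0,0,0,0,-0.3,0],[0,0,0,0,0,-0.3,0],[0,0,0,0,0,-0.3,0],[0,0,0,0,0,0,0],[0,0,0,0,0,0,0],[0,0,0,0,0,0,0]]'
python3 - <<'E'
from m import *
from workcell import eyes
measure(eyes.grab_frame("side"))
E
python3 d.py
```

```text
t: 6.1
ee_pos: [0.5364, -0.1883, 0.1407]
eef_rot: [-3.141, -0.001, 1.81]
force: [-0.7, -0.0, 0.5]
opening: 0.0001
gripper_force: 0.0
cap n,circle 199 [ 0.5352 -0.1839  0.026 ] zmed 0.0843383062147185
stopbox 679 ((536.1285400390625, -183.01487731933594), (89.0478744506836, 89.806396484375), 12.539109230041504) 0.05755780766567664
runbox 2076 ((522.3507080078125, 12.673263549804688), (89.56975555419922, 153.07212829589844), 8.568215370178223) 0.04741468493086348
start 154 [0.5165 0.0526 0.014 ] [0.5158 0.054 ] 0.062280232332285634
knob 160 [ 0.5279 -0.0221  0.0164] [ 0.5265 -0.0206] 0.06254164622914843
t 6.15 p [ 0.5363 -0.1882  0.1406] yaw [-3.1408 -0.0007  1.8099] F [ 0.762   1.0764 -0.4951] q [-0.5676  0.7641] open -0.00016617720610415798
```

The button is latched: the cap has dropped 6 mm or more in depth and no bar point is above 104 mm. Next I'll go to the −x side of the bar's left end.

```bash
python3 d.py 0.5018,-0.1743,0.0937,1.802
```

```text
t 6.15 p [ 0.5363 -0.1882  0.1406] yaw [-3.1408 -0.0007  1.8099] F [ 0.762   1.0764 -0.4951] q [-0.5676  0.7641] open -0.00016617720610415798
0.5018,-0.1743,0.0937,1.802 units: shift [ 0.5417 -0.7545  1.1727] turn [-0.0087 -0.0081  0.091 ]
```

```bash
python3 -m creep '[[0,0,0.09,0.27,-0.37,0,0],[0,0,0,0.27,-0.38,0,0],[0,0,0,0,0,0,0],[0,0,0,0,0,0.4,0],[0,0,0,0,0,0.4,0],[0,0,0,0,0,0.37,0],[0,0,0,0,0,0,0],[0,0,0,0,0,0,0]]'; python3 d.py 0.5018,-0.1743,0.0937,1.802
```

```text
t: 6.95
ee_pos: [0.5021, -0.1742, 0.0936]
eef_rot: [-3.14, -0.001, 1.802]
force: [-0.2, 0.2, -0.4]
opening: -0.0001
gripper_force: 0.0
t 6.95 p [ 0.5021 -0.1742  0.0936] yaw [-3.1405 -0.0011  1.8021] F [-0.2303  0.168  -0.3751] q [-0.5802  0.7593] open -0.00010869566731285087
0.5018,-0.1743,0.0937,1.802 units: shift [-0.0018 -0.0076 -0.0019] turn [-0.0127 -0.0126  0.0012]
```

```bash
python3 -m creep '[[0,0,0,0,0.15,0,0],[0,0,0,0,0.15,0,0],[0,0,0,0,0,0,0],[0,0,0,0,0,0,0]]'
python3 - <<'E'
import pickle
from m import *
from workcell import eyes
g=eyes.grab_frame("side");w=eyes.grab_frame("wrist")
cv2.imwrite("pics/p2.png",np.hstack([cv2.resize(w["frame"][150:400,200:440,::-1],(400,400),interpolation=2),cv2.resize(g["frame"][170:270,230:330,::-1],(400,400),interpolation=2)]))
E
```

```text
t: 7.35
ee_pos: [0.5145, -0.1717, 0.0948]
eef_rot: [3.141, 0.0, 1.803]
force: [0.1, -0.5, -0.1]
opening: 0.0003
gripper_force: 0.0
```

View pics/p2.png

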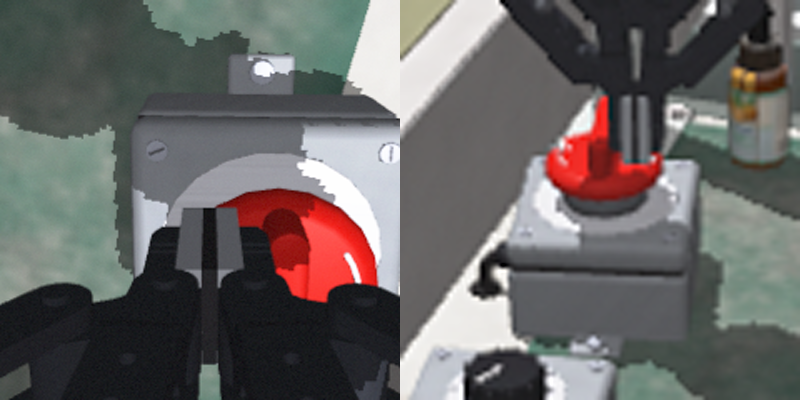

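The shut tips are beside the bar on its −x side at (207,235) in the crop, a few mm short of contact and above the cap. I'll close the gap, then sweep round the axis clockwise.

```bash
python3 -m creep '[[0,0,0,0,0.08,0,0],[0,0,1,0.032,0.045,0,0],[0,0,1,0.032,0.045,0,0],[0,0,1,0.032,0.045,0,0],[0,0,1,0.032,0.045,0,0],[0,0,1,0.032,0.045,0,0],[0,0,1,0.032,0.045,0,0],[0,0,0,0,0,0,0]]'
python3 d.py
python3 - <<'E'
from m import *
from workcell import eyes
measure(eyes.grab_frame("side"))
E
```

```text
t: 8.25
ee_pos: [0.5277, -0.1628, 0.0945]
eef_rot: [-3.141, -0.0, 1.278]
force: [-2.0, 1.5, 1.6]
opening: -0.0002
gripper_force: 1.4
t 8.25 p [ 0.5277 -0.1628  0.0945] yaw [-3.1409 -0.0002  1.2775] F [-2.0122  1.4621  1.6363] q [-0.5362  1.3279] open -0.00017349782643057694
cap n,circle 179 [ 0.5366 -0.1831  0.0282] zmed 0.08825245550104166
bar n 15 rect ((530.1718139648438, -163.93881225585938), (7.252108097076416, 36.60152816772461), 88.35607147216797) zmax 0.1108402123236607 mean [ 0.5371 -0.1629  0.1077]
stopbox 714 ((535.8045043945312, -183.1487579345703), (88.32958221435547, 90.49127960205078), 13.118680953979492) 0.05749201194691389
runbox 2077 ((522.7213745117188, 12.7744140625), (89.2543716430664, 153.4696044921875), 8.60957145690918) 0.04740485516982684
start 148 [0.5169 0.0517 0.0141] [0.5158 0.0536] 0.062065927942696886
knob 160 [ 0.5277 -0.0218  0.0172] [ 0.5265 -0.0208] 0.062078470318785994
```

```bash
python3 -m creep '[[0,0,1,0.032,0.045,-0.03,0],[0,0,1,0.032,0.045,0,0],[0,0,0,0,0,0,0]]'
python3 - <<'E'
from m import *
from workcell import eyes
g=eyes.grab_frame("side");measure(g);w=eyes.grab_frame("wrist")
cv2.imwrite("pics/p3.png",np.hstack([cv2.resize(w["frame"][150:400,200:440,::-1],(400,400),interpolation=2),cv2.resize(g["frame"][170:270,230:330,::-1],(400,400),interpolation=2)]))
E
```

```text
t: 8.6
ee_pos: [0.5317, -0.1616, 0.0952]
eef_rot: [-3.14, -0.0, 1.105]
force: [-2.9, 2.1, -0.9]
opening: -0.0001
gripper_force: 1.5
cap n,circle 192 [ 0.5366 -0.1825  0.0276] zmed 0.08864011768320001
bar n 26 rect ((536.0045166015625, -180.28656005859375), (35.009559631347656, 49.644290924072266), 6.969170093536377) zmax 0.12657325090691562 mean [ 0.5308 -0.1832  0.1087]
stopbox 724 ((536.1312866210938, -183.1872100830078), (89.25732421875, 87.20674133300781), 12.703241348266602) 0.05759629704852132
runbox 2077 ((522.2345581054688, 12.987220764160156), (89.58644104003906, 152.7105712890625), 8.52458381652832) 0.047410092391444
start 149 [0.5169 0.0529 0.0141] [0.5159 0.0538] 0.06220874813557131
knob 162 [ 0.5277 -0.0218  0.0169] [ 0.5264 -0.0207] 0.0620082023362048
```

View pics/p3.png

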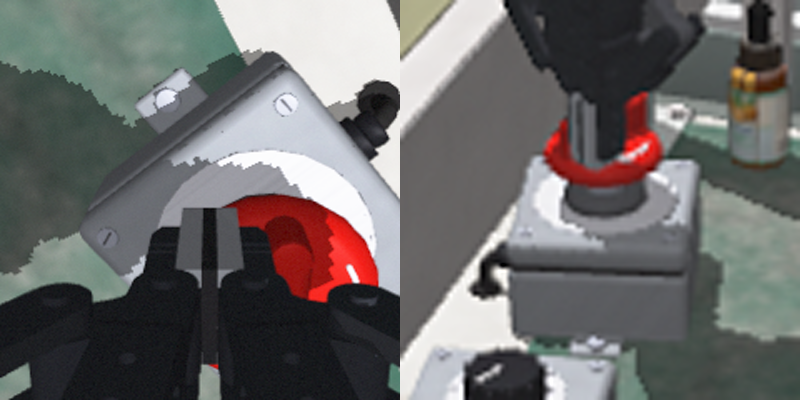

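The cap is up (neck visible below it at (605,200)). I'll back off and lift, then check the button again from the side.

```bash
python3 -m creep '[[0,0,0,-0.03,-0.12,-0.03,0],[0,0,0,-0.03,-0.15,-0.1,0],[0,0,0,0,-0.15,-0.4,0],[0,0,0,0,0,-0.6,0],[0,0,0,0,0,-0.6,0],[0,0,0,0,0,0,0],[0,0,0,0,0,0,0]]'
python3 - <<'E'
from m import *
from workcell import eyes
measure(eyes.grab_frame("side"))
E
python3 d.py 0.5185,0.05,0.16,1.72
```

```text
t: 9.4
ee_pos: [0.5163, -0.157, 0.1659]
eef_rot: [3.139, 0.0, 1.105]
force: [-0.5, -0.9, -0.1]
opening: 0.0002
gripper_force: 0.0
cap n,circle 301 [ 0.5365 -0.1834  0.0284] zmed 0.09033056798294714
bar n 80 rect ((536.5093383789062, -184.64984130859375), (10.500114440917969, 55.02962112426758), 14.358545303344727) zmax 0.11110389826183331 mean [ 0.5356 -0.1815  0.1085]
stopbox 724 ((536.31494140625, -184.27352905273438), (89.23521423339844, 91.09375), 11.43091106414795) 0.057481070744698215
runbox 2072 ((522.2471313476562, 13.209114074707031), (89.36553192138672, 153.42938232421875), 8.131195068359375) 0.04745741817469912
start 152 [0.5161 0.053  0.0141] [0.5159 0.0537] 0.062281829425917035
knob 162 [ 0.5281 -0.0222  0.0169] [ 0.5265 -0.0207] 0.062259365501248165
t 9.45 p [ 0.5159 -0.1567  0.1649] yaw [3.1408 0.0002 1.1044] F [-0.0151 -0.0078 -0.7728] q [-0.5375  1.4996] open 0.0001905053278670167
0.5185,0.05,0.16,1.72 units: shift [ 4.6448 -2.2658  0.1208] turn [ 0.0086  0.0053 -7.0541]
```

The button is out again and its bar is back at rest (14°). On to the start button.

```bash
python3 -m creep '[[0,0,0,0.58,-0.282,0,0],[0,0,0,0.58,-0.282,0,0],[0,0,0,0.58,-0.282,0,0],[0,0,0,0.58,-0.282,0,0],[0,0,0,0.58,-0.282,0,0],[0,0,0,0.58,-0.282,0,0],[0,0,0,0.58,-0.282,0,0],[0,0,0,0.58,-0.282,0,0],[0,0,0,0,0,0.5,0],[0,0,0,0,0,0,0]]'
python3 d.py 0.5175,0.0495,0.070,1.1044
python3 - <<'E'
from m import *
from workcell import eyes
w=eyes.grab_frame("wrist");g=eyes.grab_frame("side")
cv2.imwrite("pics/p4.png",np.hstack([cv2.resize(w["frame"][:,:,::-1],(400,400),interpolation=2),cv2.resize(g["frame"][190:340,190:340,::-1],(400,400),interpolation=2)]))
E
```

```text
t: 10.45
ee_pos: [0.517, 0.0507, 0.1417]
eef_rot: [-3.137, 0.002, 1.106]
force: [-0.6, -0.5, 0.8]
opening: -0.0001
gripper_force: 0.0
t 10.45 p [0.517  0.0507 0.1417] yaw [-3.1373  0.0016  1.1057] F [-0.5948 -0.4654  0.7814] q [-0.1543  1.8816] open -8.318990815892035e-05
0.5175,0.0495,0.070,1.1044 units: shift [-0.0183  0.0321  1.7932] turn [-0.0496  0.0182  0.0147]
```

View pics/p4.png

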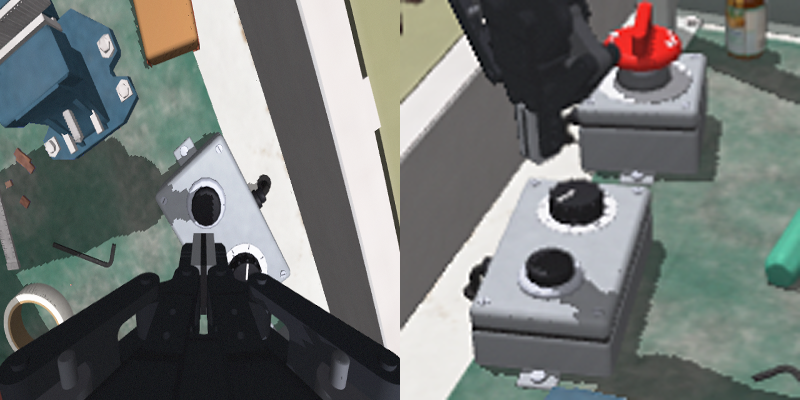

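The tip and the start button line up in the wrist view (tip (203,235), button (205,205), tilted camera). The knob is off to the side. Descending now.

```bash
python3 -m creep '[[0,0,0,0,0.03,0.4,0],[0,0,0,0,0,0.4,0],[0,0,0,0,0,0.4,0],[0,0,0,0,0,0.4,0],[0,0,0,0,0,0.19,0],[0,0,0,0,0,0,0]]'
python3 -m creep '[[0,0,0,0,0,0.1,0],[0,0,0,0,0,0.1,0],[0,0,0,0,0,0.05,0],[0,0,0,0,0,0,0]]'
```

```text
t: 11.15
ee_pos: [0.5188, 0.0493, 0.0714]
eef_rot: [-3.139, 0.001, 1.104]
force: [0.0, -0.0, 0.3]
opening: -0.0001
gripper_force: 0.0
t: 11.55
ee_pos: [0.5202, 0.0492, 0.0635]
eef_rot: [3.141, -0.0, 1.104]
force: [-0.5, -0.4, 1.9]
opening: 0.0002
gripper_force: 0.9
```

```bash
python3 -m creep '[[0,0,0,0,0,0.08,0],[0,0,0,0,0,0.06,0],[0,0,0,0,0,0.04,0],[0,0,0,0,0,0,0],[0,0,0,0,0,0,0]]'; python3 d.py
```

```text
t: 12.05
ee_pos: [0.5205, 0.0492, 0.0573]
eef_rot: [3.14, -0.0, 1.104]
force: [-3.8, -0.5, 12.2]
opening: 0.0001
gripper_force: 5.9
t 12.05 p [0.5205 0.0492 0.0573] yaw [ 3.1403 -0.0002  1.1041] F [-3.7635 -0.4511 12.1969] q [-0.1561  1.8814] open 7.472772508491396e-05
```

Fully in: 6.2 mm of travel, and 12 N is past the spring force. Hold it briefly, then let go.

```bash
python3 -m creep '[[0,0,0,0,0,0,0],[0,0,0,0,0,-0.3,0],[0,0,0,0,0,-0.5,0],[0,0,0,0,0,-0.8,0],[0,0,0,0,0,-0.8,0],[0,0,0,0,0,0,0],[0,0,0,0,0,0,0],[0,0,0,0,0,0,0]]'
python3 - <<'E'
from m import *
from workcell import eyes
g=eyes.grab_frame("side");measure(g)
import pickle
f=pickle.load(open("f0.pkl","rb"))["side"]
for k,v in dict(bottle=(320,185),jar=(352,187),driver=(343,275),block=(188,365)).items(): print(k,depthpts(f,[v])[0],depthpts(g,[v])[0])
cv2.imwrite("pics/end.png",g["frame"][:,:,::-1])
E
```

```text
t: 12.85
ee_pos: [0.5193, 0.0494, 0.151]
eef_rot: [-3.14, 0.001, 1.104]
force: [0.7, 0.8, -0.1]
opening: -0.0
gripper_force: 0.0
cap n,circle 274 [ 0.5358 -0.1829  0.0277] zmed 0.09052788973012771
bar n 80 rect ((536.2574462890625, -183.8194580078125), (10.924785614013672, 53.91619873046875), 13.339722633361816) zmax 0.11104069378576376 mean [ 0.5356 -0.1815  0.1085]
stopbox 675 ((536.2708740234375, -182.8810577392578), (88.88717651367188, 89.21385192871094), 12.564774513244629) 0.05757763963442608
runbox 2058 ((522.5084838867188, 12.86944580078125), (89.47686767578125, 152.86924743652344), 8.707558631896973) 0.04736542963596535
start 153 [0.5161 0.0531 0.014 ] [0.5157 0.0537] 0.06228725672113422
knob 162 [ 0.5279 -0.0219  0.0173] [ 0.5265 -0.0207] 0.062045525145
bottle [ 0.4988 -0.3393  0.0652] [ 0.4976 -0.3349  0.0676]
jar [ 0.4287 -0.3503  0.0653] [ 0.4279 -0.3465  0.0674]
driver [ 0.3819 -0.0847  0.0222] [ 0.3816 -0.0832  0.0233]
block [0.5446 0.2171 0.0331] [0.5444 0.2174 0.0334]
```

View pics/end.png

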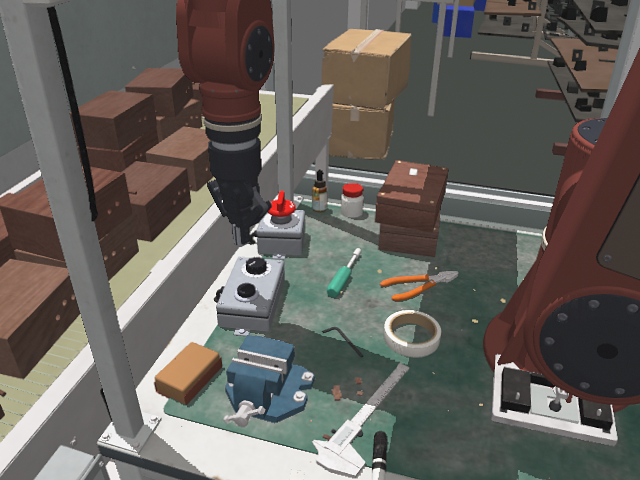

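Both buttons are out (mushroom (281,205), start (246,290)), the loose things have not moved, and the arm is clear.

```bash
python3 -c "
from workcell import ctrl
print(ctrl.close_job())"
```

```text
the job is handed in; nothing more can be done
None
```

The job is handed in at about 13 s of the 45 s allowed: the mushroom latched and stayed down with the fingers off, was turned free and sprang up, and the start button was pressed fully in and came out, with the knob and loose things unmoved in the final camera check (no verdict was returned).

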